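# Test the breaker and load the jar warmer

## Robot

A 6-joint arm with a two-finger parallel gripper is mounted at the origin on the work surface. World frame = base frame: x ahead of the robot, y to its left, z up, the work surface at z = 0. Lengths are in m, angles in degrees, forces in N, time in s.
With the tool pointing down it reaches from about 0.35 to 0.85 m from the base axis. Payload 8.1 kg.
Tool frame: the origin (TCP) lies at the very end of the fingers, on their centre line; the grasp point (between the pads) lies 19 mm behind it; z points along the fingers, x is the direction in which the jaws open and shut, and the axes are right-handed (so a half turn about z gives the same grasp; the last joint's range is limited). The gripper opens to 93 mm and grips with 3 to 60 N. Pads are 15 mm wide; open, the fingers measure 128 mm over their backs; the gripper's body (75 mm by 188 mm) begins 65 mm behind the grasp point.
Start: joints at [-80.466, 7.471, 85.268, -0, 87.261, -4.893], TCP at [0.15, -0.581, 0.219] pointing down, gripper open.
Joint ranges: [-169.43, 169.43], [-51.17, 129.36], [1.28, 143.12], [-76.62, 256.62], [0, 156.53], [-152.29, 152.29]. Speed limits (degrees/s): [136.94, 136.94, 159.86, 180, 180, 180].

## Interface

Orientations are given as [roll, pitch, yaw] about the fixed x, y, z axes, in that order (R = Rz(yaw) Ry(pitch) Rx(roll)).
In Python, from plant import arm gives the robot as it stands. Calls block until the motion is done:
- arm.move_pose(position, orientation): joint-space move of the TCP to a pose.
- arm.movel(position, rot=None, velocity=0.15): straight line of the TCP; rot=None keeps the orientation; velocity is the mean speed in m/s.
- arm.set_joints(angles): joint-space move.
- arm.set_gripper(opening): finger opening in m; the grip force is fixed at half the most; returns when the fingers have stopped.
- arm.dwell(seconds).
- arm.ik(position, orientation): joint angles nearest the present ones, or None.
- arm.sense(): the state.
- arm.grab_frame(name): name is "scene" or "top" or "wrist"; returns (picture, depth): 480x640x3 uint8, red, green, blue; 480x640 float32, m along the optical axis (not along the pixel's ray), 0 where there is no reading.
- arm.camera_params(name): a dict with "camera_matrix" (3x3 intrinsics, pixels), "R" (3x3) and "t" (3): a world point X has camera coordinates R X + t. Camera axes: x right, y down, z forward; pixel columns grow to the right and rows downward; lengths in m; the calibration is good to about 2 mm. A picture is of the moment at which its call begins: read the wrist's pose just before it. camera_params takes no time and is no camera call; for the wrist camera it gives the pose at the moment of the call.
A pose or a line that the arm cannot do raises arm.MotionError and nothing moves.
- arm.close_job(): hands the job in, once; it reports no verdict.
The state is a dict: "clock": time; "joint_pos": joint angles; "joint_vel": joint speeds; "tau": joint torques, N m; "ee_pos": TCP position; "ee_rot": TCP orientation; "ft_force": force on the tool from outside, world axes, zero at the start; "wrist_torque": the same for the moment, N m; "opening": finger opening in m.
Only numpy, scipy, OpenCV 4.12 (cv2) and the standard library are available. Lean on these libraries where they do the work, as an engineer would, in place of code of your own. Each camera call takes 0.05 s, during which the arm holds its last target.

## Task

Load the salon's jar warmer with its power off. First press the yellow test button so that the breaker's blue lever drops by itself; with the lever down, stand all the brown jars on the brown strip and all the white jars on the white strip, upright in neat rows, one jar centred on each ringed place, filling each row from its red end without leaving a gap. When all jars stand in place, lift the lever fully back up, and leave the bowl, bottle and cup alone.

Things in the scene. Friction and masses are not known exactly. Their poses are not given: they have to be found in the camera images.
- test_button (a joint): yellow round test button on the breaker's top: 24 mm across, standing 11 mm proud; travel in m, 0 = out, 0.006 = fully in. It springs back; fully in takes 5 N, and from about 3.5 mm in it trips the lever
- button_top (a point): centre of the yellow button's top face, 71 mm above the worktop when out
- lever (a joint): blue breaker lever, angle in rad: 0 = up (on; leaning 0.2 rad backwards of upright, away from the robot, against its stop), 0.85 = fully dropped (off; leaning 0.65 rad forwards of upright, towards the front of the breaker). It is weighted: it stays up by itself, and once tipped 0.2 rad forwards it falls by itself in under half a second; lifting it takes under 2 N, and past upright it settles back by itself. It cannot be lifted while the button is held in
- lever_tip (a point): middle of the lever's free end, 75 mm from its pivot. The grip is a flat paddle 26 mm wide, 10 mm thick and 36 mm long up to this point; below it a neck 12 mm wide. The tip is 124 mm above the worktop when up and 110 mm when dropped, when it is 5 mm behind the breaker's front edge and some 40 mm clear above the case. It can be pushed up from its front side or pinched
- breaker_box: white breaker case fixed to the worktop, 120 mm (x) by 140 mm (y) by 60 mm tall; origin at the centre of its underside, its front is its -x side, z up. The lever's pivot axis runs along y through (-10, *, 50) mm, the lever standing at y = -35 mm; the button is at (-22, 35) mm
- warmer: flat steel warming plate fixed to the worktop, 230 mm (x) by 310 mm (y), top 45 mm above the worktop; origin at the centre of its underside. It carries two thin silicone strips (70 mm by 245 mm, 3 mm thick) along its y, centres 84 mm apart: a light brown one and a white one, either one in front. Each has a red bar at its +y end and three ringed places
- brown_spot1 (a point): centre of place 1 of the brown row, on the strip's upper face (48 mm above the worktop). Place 1 is next to the strip's red end, places are 70 mm apart; each is a drawn ring 64 mm across for one jar. x points across the strip, y along it towards its red end
- brown_spot2 (a point): centre of place 2 of the brown row, on the strip's upper face (48 mm above the worktop). Place 1 is next to the strip's red end, places are 70 mm apart; each is a drawn ring 64 mm across for one jar. x points across the strip, y along it towards its red end
- brown_spot3 (a point): centre of place 3 of the brown row, on the strip's upper face (48 mm above the worktop). Place 1 is next to the strip's red end, places are 70 mm apart; each is a drawn ring 64 mm across for one jar. x points across the strip, y along it towards its red end
- white_spot1 (a point): centre of place 1 of the white row, on the strip's upper face (48 mm above the worktop). Place 1 is next to the strip's red end, places are 70 mm apart; each is a drawn ring 64 mm across for one jar. x points across the strip, y along it towards its red end
- white_spot2 (a point): centre of place 2 of the white row, on the strip's upper face (48 mm above the worktop). Place 1 is next to the strip's red end, places are 70 mm apart; each is a drawn ring 64 mm across for one jar. x points across the strip, y along it towards its red end
- white_spot3 (a point): centre of place 3 of the white row, on the strip's upper face (48 mm above the worktop). Place 1 is next to the strip's red end, places are 70 mm apart; each is a drawn ring 64 mm across for one jar. x points across the strip, y along it towards its red end
- brown1_mid (a point): closed brown jar with black lid: body 56 mm in diameter and 36 mm tall, then a narrower lid 34 mm in diameter and 28 mm tall on top; 64 mm overall, round, 110 to 220 g. The point is on its axis half-way up (32 mm above its underside), z up. May be absent
- brown2_mid (a point): closed brown jar with black lid: body 56 mm in diameter and 36 mm tall, then a narrower lid 34 mm in diameter and 28 mm tall on top; 64 mm overall, round, 110 to 220 g. The point is on its axis half-way up (32 mm above its underside), z up. May be absent
- brown3_mid (a point): closed brown jar with black lid: body 56 mm in diameter and 36 mm tall, then a narrower lid 34 mm in diameter and 28 mm tall on top; 64 mm overall, round, 110 to 220 g. The point is on its axis half-way up (32 mm above its underside), z up. May be absent
- white1_mid (a point): closed cream-white jar with grey lid: body 56 mm in diameter and 36 mm tall, then a narrower lid 34 mm in diameter and 28 mm tall on top; 64 mm overall, round, 110 to 220 g. The point is on its axis half-way up (32 mm above its underside), z up. May be absent
- white2_mid (a point): closed cream-white jar with grey lid: body 56 mm in diameter and 36 mm tall, then a narrower lid 34 mm in diameter and 28 mm tall on top; 64 mm overall, round, 110 to 220 g. The point is on its axis half-way up (32 mm above its underside), z up. May be absent
- white3_mid (a point): closed cream-white jar with grey lid: body 56 mm in diameter and 36 mm tall, then a narrower lid 34 mm in diameter and 28 mm tall on top; 64 mm overall, round, 110 to 220 g. The point is on its axis half-way up (32 mm above its underside), z up. May be absent
- tint_bowl: bystander: black tint bowl, 110 mm across, 50 mm tall; origin at its underside
- rinse_bottle: bystander: amber bottle with black cap, 64 mm across, 140 mm tall; origin at its underside
- measuring_cup: bystander: clear cup, 72 mm across, 80 mm tall; origin at its underside

How it is judged (in metres and radians):
On the way, in this order (a step that is already met when the one before it is completed fails the run):
1. the test button is pressed in (past 3 mm) while the lever is still up (value of joint test_button above 0.003 m and value of joint lever below 0.6 rad).
2. the lever has dropped fully and the button is out again (value of joint lever above 0.78 rad and value of joint test_button below 0.002 m), for 0.1 s.
3. all jars stand in their rows with the lever still dropped ((horizontal distance between brown1_mid and brown_spot1 below 0.01 m or horizontal distance between brown1_mid and brown_spot2 below 0.01 m or horizontal distance between brown1_mid and brown_spot3 below 0.01 m) and (horizontal distance between brown2_mid and brown_spot1 below 0.01 m or horizontal distance between brown2_mid and brown_spot2 below 0.01 m or horizontal distance between brown2_mid and brown_spot3 below 0.01 m) and (horizontal distance between brown3_mid and brown_spot1 below 0.01 m or horizontal distance between brown3_mid and brown_spot2 below 0.01 m or horizontal distance between brown3_mid and brown_spot3 below 0.01 m) and horizontal distance between any of brown1_mid, brown2_mid, brown3_mid and brown_spot1 below 0.01 m and (not (horizontal distance between any of brown1_mid, brown2_mid, brown3_mid and brown_spot3 below 0.01 m) or horizontal distance between any of brown1_mid, brown2_mid, brown3_mid and brown_spot2 below 0.01 m) and angle between each of brown1_mid, brown2_mid, brown3_mid, white1_mid, white2_mid, white3_mid's own z axis and vertical below 0.1 rad and z of brown1_mid in the frame of brown_spot1 between 0.026 and 0.037 m and z of brown2_mid in the frame of brown_spot1 between 0.026 and 0.037 m and z of brown3_mid in the frame of brown_spot1 between 0.026 and 0.037 m and (horizontal distance between white1_mid and white_spot1 below 0.01 m or horizontal distance between white1_mid and white_spot2 below 0.01 m or horizontal distance between white1_mid and white_spot3 below 0.01 m) and (horizontal distance between white2_mid and white_spot1 below 0.01 m or horizontal distance between white2_mid and white_spot2 below 0.01 m or horizontal distance between white2_mid and white_spot3 below 0.01 m) and (horizontal distance between white3_mid and white_spot1 below 0.01 m or horizontal distance between white3_mid and white_spot2 below 0.01 m or horizontal distance between white3_mid and white_spot3 below 0.01 m) and horizontal distance between any of white1_mid, white2_mid, white3_mid and white_spot1 below 0.01 m and (not (horizontal distance between any of white1_mid, white2_mid, white3_mid and white_spot3 below 0.01 m) or horizontal distance between any of white1_mid, white2_mid, white3_mid and white_spot2 below 0.01 m) and z of white1_mid in the frame of white_spot1 between 0.026 and 0.037 m and z of white2_mid in the frame of white_spot1 between 0.026 and 0.037 m and z of white3_mid in the frame of white_spot1 between 0.026 and 0.037 m and linear speed of each of brown1, brown2, brown3, white1, white2, white3 below 0.02 m/s and value of joint lever above 0.78 rad), for 0.2 s.
4. the lever is lifted fully back up (value of joint lever below 0.06 rad), for 0.3 s.
At the end, for the whole second after the job is handed in: every jar stands upright and at rest on a place of its own colour's strip, its axis within 10 mm of the place's centre, each row filled from place 1 without a gap; the lever is fully up (below 0.06 rad) and the button out ((horizontal distance between brown1_mid and brown_spot1 below 0.01 m or horizontal distance between brown1_mid and brown_spot2 below 0.01 m or horizontal distance between brown1_mid and brown_spot3 below 0.01 m) and (horizontal distance between brown2_mid and brown_spot1 below 0.01 m or horizontal distance between brown2_mid and brown_spot2 below 0.01 m or horizontal distance between brown2_mid and brown_spot3 below 0.01 m) and (horizontal distance between brown3_mid and brown_spot1 below 0.01 m or horizontal distance between brown3_mid and brown_spot2 below 0.01 m or horizontal distance between brown3_mid and brown_spot3 below 0.01 m) and horizontal distance between any of brown1_mid, brown2_mid, brown3_mid and brown_spot1 below 0.01 m and (not (horizontal distance between any of brown1_mid, brown2_mid, brown3_mid and brown_spot3 below 0.01 m) or horizontal distance between any of brown1_mid, brown2_mid, brown3_mid and brown_spot2 below 0.01 m) and angle between each of brown1_mid, brown2_mid, brown3_mid, white1_mid, white2_mid, white3_mid's own z axis and vertical below 0.1 rad and z of brown1_mid in the frame of brown_spot1 between 0.026 and 0.037 m and z of brown2_mid in the frame of brown_spot1 between 0.026 and 0.037 m and z of brown3_mid in the frame of brown_spot1 between 0.026 and 0.037 m and (horizontal distance between white1_mid and white_spot1 below 0.01 m or horizontal distance between white1_mid and white_spot2 below 0.01 m or horizontal distance between white1_mid and white_spot3 below 0.01 m) and (horizontal distance between white2_mid and white_spot1 below 0.01 m or horizontal distance between white2_mid and white_spot2 below 0.01 m or horizontal distance between white2_mid and white_spot3 below 0.01 m) and (horizontal distance between white3_mid and white_spot1 below 0.01 m or horizontal distance between white3_mid and white_spot2 below 0.01 m or horizontal distance between white3_mid and white_spot3 below 0.01 m) and horizontal distance between any of white1_mid, white2_mid, white3_mid and white_spot1 below 0.01 m and (not (horizontal distance between any of white1_mid, white2_mid, white3_mid and white_spot3 below 0.01 m) or horizontal distance between any of white1_mid, white2_mid, white3_mid and white_spot2 below 0.01 m) and z of white1_mid in the frame of white_spot1 between 0.026 and 0.037 m and z of white2_mid in the frame of white_spot1 between 0.026 and 0.037 m and z of white3_mid in the frame of white_spot1 between 0.026 and 0.037 m and linear speed of each of brown1, brown2, brown3, white1, white2, white3 below 0.02 m/s and value of joint lever below 0.06 rad and value of joint test_button below 0.002 m); the robot touches nothing.
It fails at once if a bystander (bowl, bottle or cup) is moved more than 40 mm or tipped (distance of any of tint_bowl, rinse_bottle, measuring_cup from where it was at the start of the episode above 0.04 m or angle between any of tint_bowl, rinse_bottle, measuring_cup's own z axis and vertical above 0.5 rad).
Of brown1, brown2, brown3 only 2 to 3 are there at a start; the rules pass over those that are not, and their reading is None.
Of white1, white2, white3 only 2 to 3 are there at a start; the rules pass over those that are not, and their reading is None.
At some moment in a run one of brown1, brown2, brown3, white1, white2, white3 may be knocked a few centimetres aside while the robot is not near it.
It also fails if it takes over 210 s, if anything falls off the work surface, if the arm or the gripper's body presses on something with over 40 N, if the wrist force passes 120 N, or if a joint passes its speed limit or range.

## Working session

There is one attempt and no reset: what is moved stays moved. The work goes in short steps, each a Python script; the robot and the scene stay as the last script left them, time stands still between calls to the robot, and variables do not carry over. Pictures are saved under pics/ and viewed, and the job is handed in when it is done.

```bash
ls; mkdir -p pics; python3 - <<'E'
from plant import arm
import cv2, numpy as np
s=arm.sense(); print(s['clock'],s['ee_pos'],s['ee_rot'],s['opening'])
for n in("scene","top","wrist"):
    p=arm.camera_params(n); print(n,np.round(p['camera_matrix'],1).tolist(),np.round(p['R'],3).tolist(),np.round(p['t'],3).tolist())
    im,d=arm.grab_frame(n); cv2.imwrite(f'pics/{n}0.png',im[:,:,::-1]); np.save(f'{n}0.npy',d)
E
```

```text
pics
0.0 [ 0.149421   -0.58051433  0.21760512] [-1.79991216e+02  1.03474253e-01 -7.55697270e+01] 0.09309130565520418
scene [[586.8, 0.0, 317.5], [0.0, 586.8, 235.2], [0.0, 0.0, 1.0]] [[-0.24, 0.971, 0.007], [0.667, 0.17, -0.725], [-0.705, -0.17, -0.688]] [0.132, -0.341, 1.899]
top [[555.3, 0.0, 313.9], [0.0, 555.3, 240.8], [0.0, 0.0, 1.0]] [[0.015, -1.0, -0.019], [-0.989, -0.012, -0.149], [0.149, 0.022, -0.989]] [0.027, 0.641, 1.201]
wrist [[359.9, 0.0, 321.7], [0.0, 359.9, 234.7], [0.0, 0.0, 1.0]] [[0.25, -0.968, -0.002], [-0.931, -0.241, 0.274], [-0.266, -0.067, -0.962]] [-0.598, -0.033, 0.389]
```

View pics/top0.png

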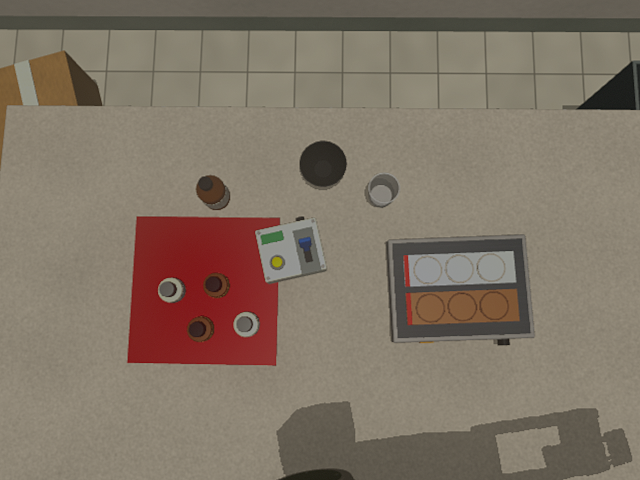

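View pics/scene0.png

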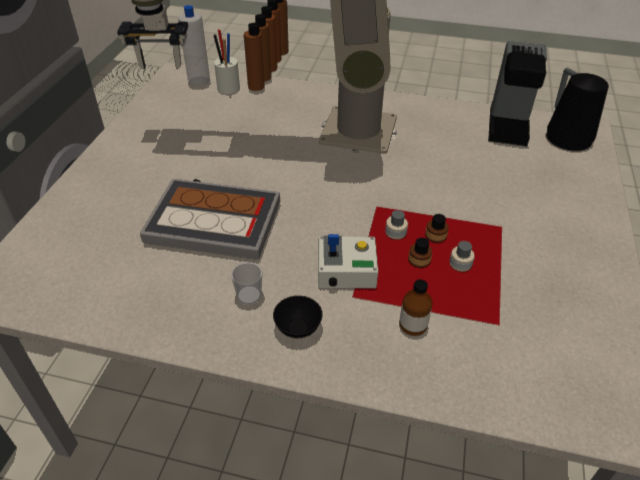

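The top view shows two brown jars, near (217,285) and (201,328), and two white jars, near (170,290) and (246,324). All four are on the red mat. The breaker's yellow button is at (277,262) and its blue lever at (305,245). On the warmer, the brown strip is in front (y≈306) and the white strip behind (y≈268), with the red ends on the left.

```bash
cat > h.py <<'E'
import numpy as np, cv2
from plant import arm
def ray(p,uv,z):
    K=np.array(p['camera_matrix']);R=np.array(p['R']);t=np.array(p['t'])
    d=R.T@np.linalg.inv(K)@np.array([uv[0],uv[1],1.]); c=-R.T@t
    return c+d*(z-c[2])/d[2]
def proj(p,X):
    K=np.array(p['camera_matrix']);R=np.array(p['R']);t=np.array(p['t'])
    q=K@(R@np.array(X)+t); return q[:2]/q[2]
def cloud(p,d):
    K=np.array(p['camera_matrix']);R=np.array(p['R']);t=np.array(p['t'])
    v,u=np.mgrid[0:480,0:640]
    P=np.stack([(u-K[0,2])/K[0,0]*d,(v-K[1,2])/K[1,1]*d,d],-1)
    return (P-t)@R
def blobs(mask,amin=20):
    n,l,s,c=cv2.connectedComponentsWithStats(mask.astype(np.uint8))
    return [(c[i],s[i,4],l==i) for i in range(1,n) if s[i,4]>=amin]
E
python3 - <<'E'
from h import *
p=arm.camera_params('top'); im=cv2.imread('pics/top0.png'); d=np.load('top0.npy'); W=cloud(p,d); Z=W[...,2]
hsv=cv2.cvtColor(im,cv2.COLOR_BGR2HSV); H,S,V=cv2.split(hsv)
u=np.arange(640)[None]+0*Z; v=np.arange(480)[:,None]+0*Z
print('table z',np.median(Z[380:400,300:380]),'std',Z[370:390,30:90].std())
reg=(u>125)&(u<285)&(v>212)&(v<368)
# lids
for c,a,m in blobs(reg&(Z>.052)&(Z<.075)&~((u>252)&(v<285)),30):
    print('lid',c.round(1),a,ray(p,c,.064).round(4),'z',np.median(Z[m]).round(4),np.median(im[m],0))
yel=(H>22)&(H<35)&(S>150)&(V>120)
for c,a,m in blobs(yel,20): print('yel',c,a,ray(p,c,.071).round(4),np.median(Z[m]))
blu=(H>105)&(H<130)&(S>120)
for c,a,m in blobs(blu,20): print('blu',c,a,W[m].mean(0).round(4),W[m].max(0).round(3),W[m].min(0).round(3))
red=((H<6)|(H>174))&(S>180)&(u>390)
for c,a,m in blobs(red,20): print('red',c,a,ray(p,c,.048).round(4))
wr=(u>380)&(u<540)&(v>225)&(v<350)
for nm,mk in(('br',wr&(H>5)&(H<20)&(S>100)),('wh',wr&(S<40)&(V>170))):
    for c,a,m in blobs(cv2.morphologyEx(mk.astype(np.uint8),cv2.MORPH_CLOSE,np.ones((5,5))),800):
        r=cv2.minAreaRect(np.argwhere(m)[:,::-1].astype(np.float32)); print(nm,c,a,r, ray(p,c,.048).round(4),np.median(Z[m]))
        bx=cv2.boxPoints(r); print([ray(p,b,.048)[:2].round(3).tolist() for b in bx])
# warmer whole
m=wr&(Z>.03)
for c,a,mm in blobs(m,1000):
    r=cv2.minAreaRect(W[mm][:,:2].astype(np.float32)); print('warmer',r)
m=(u>245)&(u<335)&(v>210)&(v<290)&(Z>.052)&(Z<.066)
for c,a,mm in blobs(m,500):
    r=cv2.minAreaRect(W[mm][:,:2].astype(np.float32)); print('breaker',r,np.median(Z[mm]))
big=cv2.resize(im[200:370,120:550],None,fx=1.86,fy=1.86,interpolation=cv2.INTER_CUBIC); cv2.imwrite('pics/crop.png',big)
E
```

```text
table z 0.00047421194966909926 std 0.07400155082650393
lid [212.3 283.5] 194 [0.5399 0.2582 0.064 ] z 0.0641 [31. 34. 55.]
lid [166.4 288.5] 203 [0.5276 0.3594 0.064 ] z 0.0641 [82. 88. 93.]
lid [243.5 323.7] 200 [0.4535 0.1864 0.064 ] z 0.0642 [ 89.  96. 100.]
lid [196.  328.7] 205 [0.4411 0.2897 0.064 ] z 0.0639 [33. 36. 54.]
yel [276.58333333 261.58333333] 84 [0.5896 0.1171 0.071 ] 0.07141671683746781
blu [303.97368421 239.68421053] 38 [0.6311 0.0556 0.1233] [0.637 0.066 0.129] [0.626 0.045 0.119]
red [406.5        270.51136364] 88 [ 0.576  -0.1709  0.048 ]
red [408.72321429 308.48214286] 112 [ 0.4922 -0.175   0.048 ]
br [463.55228571 306.39971429] 3500 ((461.9794616699219, 306.4452209472656), (32.274169921875, 113.03360748291016), 87.87889862060547) [ 0.4985 -0.2952  0.048 ] 0.04886686794518306
[[0.527, -0.167], [0.54, -0.415], [0.47, -0.415], [0.457, -0.169]]
warmer ((0.5315640568733215, -0.21603456139564514), (0.24306997656822205, 0.4576529860496521), 2.7420012950897217)
breaker ((0.6201223134994507, 0.08925466984510422), (0.12095437198877335, 0.14020287990570068), 13.435856819152832) 0.06073961274487196
```

View pics/crop.png

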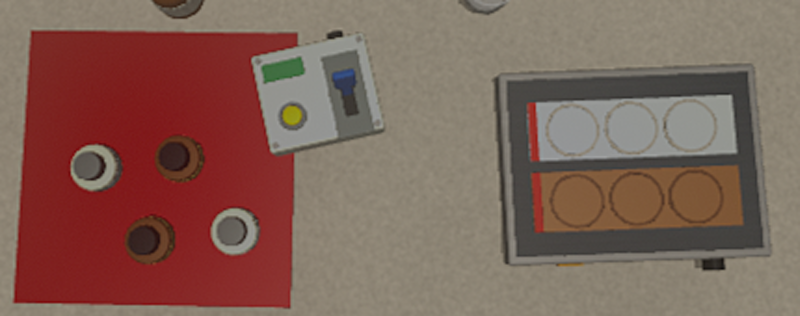

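```bash
python3 - <<'E'
from h import *
arm.move_pose([0.42,-0.29,0.36],[180,0,-90+3]); 
p=arm.camera_params('wrist'); im,d=arm.grab_frame('wrist'); cv2.imwrite('pics/w1.png',im[:,:,::-1]); np.save('w1.npy',d)
import pickle; pickle.dump(p,open('w1.pkl','wb')); print(arm.sense()['clock'],arm.sense()['ee_rot'], -np.array(p['R']).T@p['t'])
E
```

```text
1.7583 [ 1.79943827e+02  3.43658847e-02 -8.70616742e+01] [ 0.49531213 -0.28550228  0.52357905]
```

View pics/w1.png

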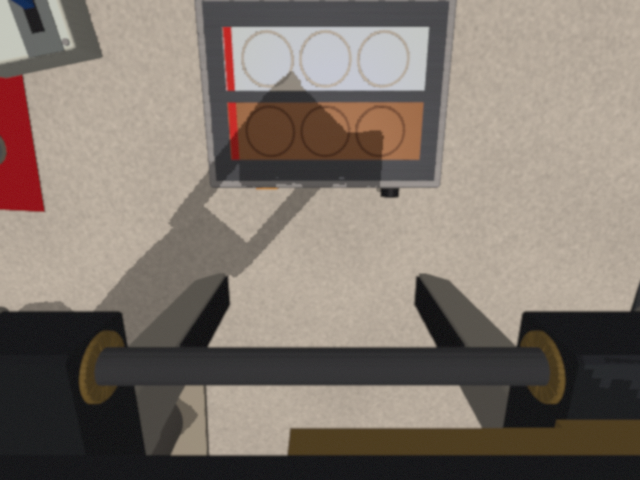

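The wrist view shows the rings: white at about (267,59), (325,59), (384,59) and brown at about (271,132), (325,132), (380,132). I'll fit ellipses to them in both views.

```bash
python3 - <<'E'
from h import *
import pickle
def rings(im,p,roi,sc,nm,lo,hi):
    x0,y0,x1,y1=roi
    g=cv2.cvtColor(im[y0:y1,x0:x1],cv2.COLOR_BGR2GRAY)
    g=cv2.resize(g,None,fx=sc,fy=sc,interpolation=cv2.INTER_CUBIC)
    bh=cv2.morphologyEx(g,cv2.MORPH_BLACKHAT,cv2.getStructuringElement(cv2.MORPH_ELLIPSE,(6*sc//2*2+1,)*2))
    m=(bh>6).astype(np.uint8)*255
    cs,_=cv2.findContours(m,cv2.RETR_LIST,cv2.CHAIN_APPROX_NONE)
    for c in cs:
        if len(c)<60: continue
        e=cv2.fitEllipse(c); a=np.array(e[1])/sc
        if a.min()>lo and a.max()<hi and a.min()/a.max()>.75:
            uv=((np.array(e[0])+.5)/sc-.5)+[x0,y0]
            print(nm,uv.round(1),a.round(1),len(c),ray(p,uv,.048)[:2].round(4))
    cv2.imwrite(f'pics/rg_{nm}.png',m)
rings(cv2.imread('pics/w1.png'),pickle.load(open('w1.pkl','rb')),(215,15,440,170),3,'w',35,75)
rings(cv2.imread('pics/top0.png'),arm.camera_params('top'),(395,240,530,335),4,'t',20,45)
E
```

```text
w [269.9 130.9] [43.9 46.7] 387 [ 0.4927 -0.2194]
w [324.6 131. ] [47.8 49.5] 604 [ 0.4963 -0.2889]
w [269.9 130.9] [50.1 52.3] 441 [ 0.4928 -0.2195]
w [379.8 130.6] [48.2 50.5] 620 [ 0.5005 -0.3588]
w [382.9  58.6] [45.8 51.2] 418 [ 0.5838 -0.3544]
w [325.   58.7] [46.1 51.2] 421 [ 0.58   -0.2847]
w [382.8  58.4] [53.5 58.8] 494 [ 0.584  -0.3542]
w [324.8  58.4] [53.8 58.4] 496 [ 0.5803 -0.2844]
w [267.1  58.6] [51.  56.2] 900 [ 0.5764 -0.2149]
t [429.9 307.7] [24.8 25.7] 291 [ 0.4945 -0.2215]
t [461.9 306.5] [24.6 25.9] 293 [ 0.4982 -0.2915]
t [493.9 305.3] [24.5 26.1] 293 [ 0.5019 -0.3616]
t [429.9 307.6] [29.5 30.7] 348 [ 0.4947 -0.2214]
t [461.8 306.4] [29.4 30.8] 357 [ 0.4985 -0.2914]
t [493.7 305.2] [29.3 30.9] 351 [ 0.502  -0.3611]
t [427.5 269.6] [24.2 25.6] 294 [ 0.5787 -0.2174]
t [459.1 268.4] [24.2 25.5] 288 [ 0.5822 -0.2875]
t [490.8 267.2] [24.3 25.5] 289 [ 0.586  -0.3575]
t [427.3 269.6] [28.7 29.8] 343 [ 0.5786 -0.217 ]
t [458.8 268.4] [29.  30.2] 350 [ 0.5823 -0.2867]
t [490.4 267.3] [29.  30.4] 348 [ 0.5858 -0.3567]
```

```bash
python3 - <<'E'
from h import *
arm.set_gripper(0.0)
b=[0.590,0.1177]; r=[180,0,13.4-180]
arm.move_pose([*b,0.14],r); print(arm.sense()['joint_pos'])
arm.movel([*b,0.080],velocity=.1)
f0=arm.sense()['ft_force']
for z in (.074,.072,.070,.068,.0665,.0655):
    arm.movel([*b,z],velocity=.04); s=arm.sense(); print(z,s['ee_pos'][2].round(4),(s['ft_force']-f0).round(2),s['clock'])
    if z<.068:
        pass
arm.dwell(.2)
arm.movel([*b,0.10],velocity=.1); arm.movel([*b,0.2],velocity=.2)
arm.dwell(.3)
im,d=arm.grab_frame('scene'); cv2.imwrite('pics/s1.png',cv2.resize(im[200:330,260:460,::-1],None,fx=4,fy=4))
print(arm.sense()['clock'])
E
```

```text
Traceback (most recent call last):
plant.MotionError: the arm cannot take that pose within its joint ranges
```

```bash
python3 - <<'E'
from h import *
for nm,b in(('btn',[.590,.1177,.08]),('w1',[.5775,-.216,.1]),('b2',[.4973,-.29,.1]),('jarA',[.54,.258,.05]),('jarB',[.4411,.2897,.05])):
    for y in range(-180,180,30):
        q=arm.ik(b,[180,0,y]); print(nm,y,None if q is None else np.round(q).astype(int).tolist())
E
```

```text
btn -180 None
btn -150 None
btn -120 [6, 14, 93, 0, 73, 126]
btn -90 [6, 14, 93, 0, 73, 96]
btn -60 [6, 14, 93, 0, 73, 66]
btn -30 [6, 14, 93, 0, 73, 36]
btn 0 [6, 14, 93, 0, 73, 6]
btn 30 [6, 14, 93, 0, 73, -24]
btn 60 [6, 14, 93, 0, 73, -54]
btn 90 [6, 14, 93, 0, 73, -84]
btn 120 [6, 14, 93, 0, 73, -114]
btn 150 [6, 14, 93, 0, 73, -144]
w1 -180 None
w1 -150 [-25, 15, 90, 0, 76, 125]
w1 -120 [-25, 15, 90, 0, 76, 95]
w1 -90 [-25, 15, 90, 0, 76, 65]
w1 -60 [-25, 15, 90, 0, 76, 35]
w1 -30 [-25, 15, 90, 0, 76, 5]
w1 0 [-25, 15, 90, 0, 76, -25]
w1 30 [-25, 15, 90, 0, 76, -55]
w1 60 [-25, 15, 90, 0, 76, -85]
w1 90 [-25, 15, 90, 0, 76, -115]
w1 120 [-25, 15, 90, 0, 76, -145]
w1 150 None
b2 -180 [-35, 9, 97, 0, 75, 145]
b2 -150 [-35, 9, 97, 0, 75, 115]
b2 -120 [-35, 9, 97, 0, 75, 85]
b2 -90 [-35, 9, 97, 0, 75, 55]
b2 -60 [-35, 9, 97, 0, 75, 25]
b2 -30 [-35, 9, 97, 0, 75, -5]
b2 0 [-35, 9, 97, 0, 75, -35]
b2 30 [-35, 9, 97, 0, 75, -65]
b2 60 [-35, 9, 97, 0, 75, -95]
b2 90 [-35, 9, 97, 0, 75, -125]
b2 120 None
b2 150 None
jarA -180 None
jarA -150 None
jarA -120 [21, 15, 95, 0, 70, 141]
jarA -90 [21, 15, 95, 0, 70, 111]
jarA -60 [21, 15, 95, 0, 70, 81]
jarA -30 [21, 15, 95, 0, 70, 51]
jarA 0 [21, 15, 95, 0, 70, 21]
jarA 30 [21, 15, 95, 0, 70, -9]
jarA 60 [21, 15, 95, 0, 70, -39]
jarA 90 [21, 15, 95, 0, 70, -69]
jarA 120 [21, 15, 95, 0, 70, -99]
jarA 150 [21, 15, 95, 0, 70, -129]
jarB -180 [28, 5, 106, 0, 69, -152]
jarB -150 None
jarB -120 [28, 5, 106, 0, 69, 148]
jarB -90 [28, 5, 106, 0, 69, 118]
jarB -60 [28, 5, 106, 0, 69, 88]
jarB -30 [28, 5, 106, 0, 69, 58]
jarB 0 [28, 5, 106, 0, 69, 28]
jarB 30 [28, 5, 106, 0, 69, -2]
jarB 60 [28, 5, 106, 0, 69, -32]
jarB 90 [28, 5, 106, 0, 69, -62]
jarB 120 [28, 5, 106, 0, 69, -92]
jarB 150 [28, 5, 106, 0, 69, -122]
```

```bash
python3 - <<'E'
from h import *
b=[0.590,0.1177]; r=[180,0,13.4]
arm.move_pose([*b,0.16],r)
arm.movel([*b,0.080],velocity=.1)
f0=np.array(arm.sense()['ft_force'])
for z in (.072,.070,.068,.0665,.0655):
    arm.movel([*b,z],velocity=.04); s=arm.sense(); print(z,np.round(s['ee_pos'][2],4),(np.array(s['ft_force'])-f0).round(2),s['clock'])
arm.dwell(.2)
arm.movel([*b,0.10],velocity=.1); arm.movel([*b,0.25],velocity=.2)
arm.dwell(.3)
im,d=arm.grab_frame('scene'); cv2.imwrite('pics/s1.png',cv2.resize(im[200:330,260:460,::-1],None,fx=4,fy=4))
print(arm.sense()['clock'])
E
```

```text
0.072 0.0718 [0.07 0.41 1.12] 6.275
0.07 0.0703 [0.23 0.26 2.57] 6.525
0.068 0.0684 [0.32 0.26 4.1 ] 6.775
0.0665 0.0668 [ 1.13 -0.25  3.86] 7.025
0.0655 0.0657 [2.26 0.27 5.37] 7.275
9.2167
```

View pics/s1.png

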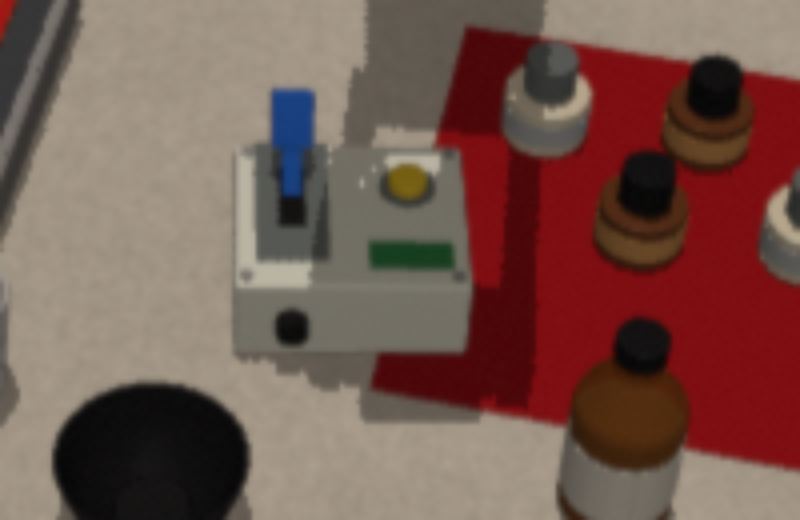

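The lever now leans towards the robot (dropped) and the button is back out. Next is the first jar.

```bash
cat >> h.py <<'E'
SP={'b1':(.4937,-.2204),'b2':(.4973,-.290),'w1':(.5775,-.216),'w2':(.5812,-.2857)}
YAW=3.0
def lids(tag=None):
    p=arm.camera_params('top'); im,d=arm.grab_frame('top'); W=cloud(p,d); Z=W[...,2]
    if tag: cv2.imwrite(f'pics/{tag}.png',im[180:380,100:560,::-1])
    out=[]
    for zl,lo,hi in((.064,.052,.08),(.112,.100,.125)):
        m=(Z>lo)&(Z<hi)&(W[...,0]>.3)&(W[...,0]<.7)
        for c,a,mm in blobs(m,60):
            if a>350: continue
            w=ray(p,c,zl)
            if zl>.1 and w[1]>-.1: continue
            if np.hypot(w[0]-.62,w[1]-.089)<.085: continue
            col=np.median(im[mm],0); out.append(('brown' if col[0]>1.3*col[2] else 'white',w.round(4)[:2].tolist(),int(a),float(np.median(Z[mm]).round(4))))
    return out
def pick(xy,yaw=YAW):
    arm.set_gripper(.075)
    arm.move_pose([*xy,.12],[180,0,yaw]); arm.movel([*xy,.042],velocity=.12)
    arm.set_gripper(0.); o=arm.sense()['opening']; 
    arm.movel([*xy,.22],velocity=.25); print('grip',round(o,4),round(arm.sense()['opening'],4)); return arm.sense()['opening']
def place(xy,yaw=YAW):
    arm.move_pose([*xy,.22],[180,0,yaw]); arm.movel([*xy,.12],velocity=.2); arm.movel([*xy,.091],velocity=.06)
    arm.dwell(.15); print('f',np.round(arm.sense()['ft_force'],1)); arm.set_gripper(.055); arm.movel([*xy,.2],velocity=.2)
E
python3 - <<'E'
from h import *
arm.move_pose([.42,-.0,.3],[180,0,3])
L=lids(); print(L)
t=min((l for l in L if l[0]=='white'),key=lambda l:abs(l[1][1]-.186))
if pick(t[1])>.02: place(SP['w1'])
arm.move_pose([.42,0,.3],[180,0,3]); print(lids('t2'),arm.sense()['clock'])
E
```

```text
[('brown', [0.5397, 0.2583], 193, 0.0641), ('white', [0.5277, 0.3595], 201, 0.0639), ('white', [0.4536, 0.1865], 198, 0.0646), ('brown', [0.441, 0.2899], 203, 0.0639)]
grip 0.0337 0.0329
f [ 0.8 -0.2 -1.9]
[('white', [0.5712, -0.1963], 60, 0.0696), ('brown', [0.5398, 0.2583], 194, 0.0643), ('white', [0.5277, 0.3596], 200, 0.0642), ('brown', [0.4413, 0.2899], 202, 0.0639), ('white', [0.5792, -0.2142], 208, 0.1121)] 20.2083
```

View pics/t2.png

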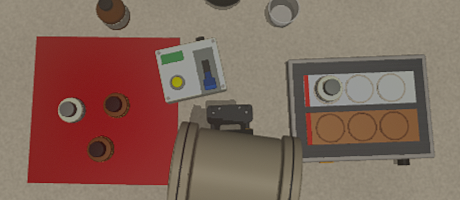

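The first white jar stands in the ring at white place 1, about 3 mm from the ring centre, measured in the same view. I'll do the other three, re-measuring before each pick.

```bash
python3 - <<'E'
from h import *
for col,k in (('white','w2'),('brown','b1'),('brown','b2')):
    L=lids(); c=[l for l in L if l[0]==col and l[1][1]>0 and l[3]<.08 and l[2]>150]; print(L)
    t=min(c,key=lambda l:l[1][0])
    if pick(t[1])<.02: print('MISS'); break
    place((SP[k][0],SP[k][1]-.0015))
    arm.move_pose([.40,0,.3],[180,0,3])
print(lids('t3'),arm.sense()['clock'])
E
```

```text
[('white', [0.5688, -0.197], 62, 0.0676), ('brown', [0.54, 0.2583], 191, 0.064), ('white', [0.5276, 0.3594], 203, 0.0645), ('brown', [0.441, 0.2899], 203, 0.0641), ('white', [0.5792, -0.214], 210, 0.1123)]
grip 0.0335 0.0336
f [ 0.4  0.2 -2.1]
[('white', [0.5763, -0.2657], 83, 0.0699), ('white', [0.5699, -0.1962], 64, 0.0679), ('brown', [0.5398, 0.2583], 194, 0.0643), ('brown', [0.441, 0.2899], 201, 0.0639), ('white', [0.5831, -0.2841], 216, 0.1122), ('white', [0.5792, -0.2141], 210, 0.112)]
grip 0.0334 0.0333
f [ 0.2 -0.4 -1. ]
[('white', [0.5701, -0.1961], 70, 0.0665), ('white', [0.5757, -0.2649], 84, 0.0682), ('brown', [0.5401, 0.2582], 191, 0.0641), ('white', [0.5829, -0.2839], 220, 0.1126), ('white', [0.5792, -0.214], 209, 0.1121), ('white', [0.4959, -0.2194], 218, 0.1123)]
grip 0.0333 0.0334
f [ 0.2 -0.7 -1.8]
[('white', [0.5745, -0.2659], 81, 0.0706), ('white', [0.5688, -0.1971], 66, 0.0661), ('brown', [0.4982, -0.2685], 80, 0.0673), ('white', [0.5831, -0.2841], 215, 0.1123), ('white', [0.5792, -0.2141], 210, 0.1126), ('white', [0.4995, -0.2888], 219, 0.1122), ('white', [0.496, -0.2194], 216, 0.1124)] 51.3083
```

View pics/t3.png

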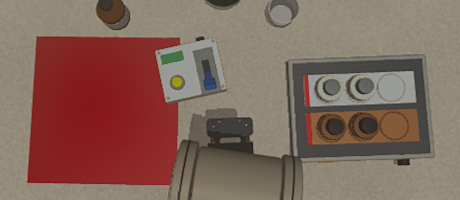

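All four jars are in their rings within 3.5 mm: white at picture (329,88) and (360,88), brown at (332,127) and (364,126). The brown lids were labelled "white" only because of my lid-colour threshold. The picture shows dark lids on the brown strip. Next I'll lift the lever.

```bash
python3 - <<'E'
from h import *
a=np.radians(13.4); c,s=np.cos(a),np.sin(a); O=np.array([.6195,.0885])
def w(x,y=-.035): return [O[0]+c*x-s*y,O[1]+s*x+c*y]
arm.set_gripper(0.)
r=[180,0,103.4-180]
arm.move_pose([*w(-.11),.2],r); arm.movel([*w(-.11),.088],velocity=.15)
f0=np.array(arm.sense()['ft_force'])
for x in (-.08,-.065,-.05,-.04,-.03,-.024,-.019):
    arm.movel([*w(x),.088],velocity=.08); print(x,(np.array(arm.sense()['ft_force'])-f0).round(1))
arm.dwell(.3)
arm.movel([*w(-.11),.088],velocity=.15); arm.movel([*w(-.11),.25],velocity=.25)
arm.move_pose([.40,0,.32],[180,0,3]); arm.dwell(.3)
print(lids('t4'),arm.sense()['clock'])
im,d=arm.grab_frame('scene'); cv2.imwrite('pics/s2.png',cv2.resize(im[150:350,130:450,::-1],None,fx=2.5,fy=2.5))
p=arm.camera_params('top'); im,d=arm.grab_frame('top'); W=cloud(p,d); hsv=cv2.cvtColor(im,cv2.COLOR_RGB2HSV);H,S,V=cv2.split(hsv)
for q,n,m in blobs((H>105)&(H<130)&(S>120),20): print(q,n,W[m].mean(0).round(4),W[m].max(0).round(3),'up blob was .6311 .0556 .1233')
E
```

```text
-0.08 [ 0.   0.1 -0.2]
-0.065 [-2.   1.1 -1.2]
-0.05 [-1.9  0.4 -0.5]
-0.04 [-0.2  0.6 -0.3]
-0.03 [-1.6 -0.5 -0.6]
-0.024 [-0.6  1.   0.6]
-0.019 [-1.4  0.6 -1.1]
[('white', [0.574, -0.2657], 82, 0.0701), ('brown', [0.4634, -0.276], 87, 0.07), ('white', [0.5829, -0.2839], 218, 0.1121), ('white', [0.5792, -0.214], 211, 0.1119), ('white', [0.4961, -0.2196], 214, 0.1123), ('white', [0.4528, -0.2942], 220, 0.1114)] 60.3
[304.02564103 239.71794872] 39 [0.6263 0.0541 0.1545] [0.637 0.066 1.283] up blob was .6311 .0556 .1233
```

View pics/s2.png

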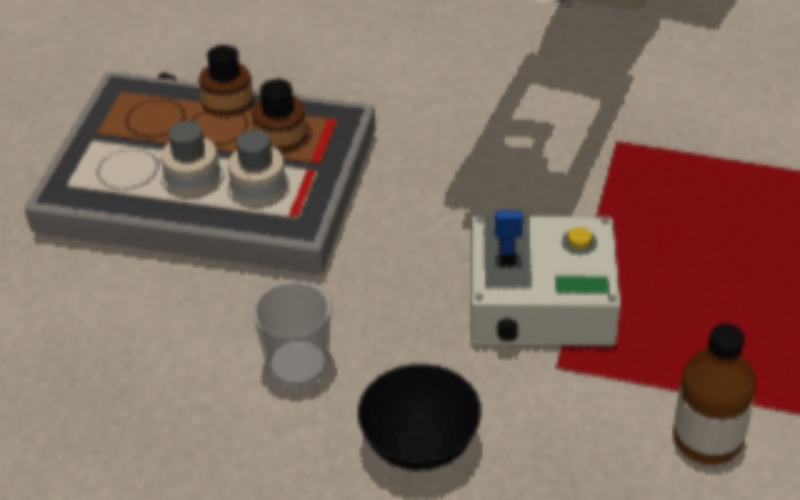

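View pics/t4.png

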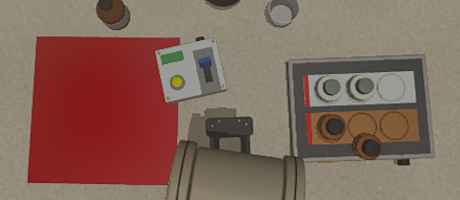

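The lever is up, but the disturbance has knocked brown jar 2 off place 2. It's now at picture (367,147), about (0.453,-0.294), and still upright. There's plenty of time, so I'll do this properly: trip the breaker off again, re-seat the jar, check it, then lift the lever.

```bash
cat >> h.py <<'E'
def trip():
    b=[0.590,0.1177]; arm.set_gripper(0.)
    arm.move_pose([*b,0.2],[180,0,13.4]); arm.movel([*b,0.080],velocity=.15)
    arm.movel([*b,.0655],velocity=.04); arm.dwell(.2)
    arm.movel([*b,0.10],velocity=.1); arm.movel([*b,0.25],velocity=.25)
def lift():
    a=np.radians(13.4); c,s=np.cos(a),np.sin(a); O=np.array([.6195,.0885])
    w=lambda x,y=-.035:[O[0]+c*x-s*y,O[1]+s*x+c*y]
    arm.set_gripper(0.)
    arm.move_pose([*w(-.11),.2],[180,0,103.4-180]); arm.movel([*w(-.11),.088],velocity=.15)
    arm.movel([*w(-.019),.088],velocity=.06); arm.dwell(.3)
    arm.movel([*w(-.11),.088],velocity=.15); arm.movel([*w(-.11),.25],velocity=.25)
E
python3 - <<'E'
from h import *
trip()
arm.set_gripper(.075)
xy=(.4506,-.296)
arm.move_pose([*xy,.22],[180,0,3]); arm.movel([*xy,.0895],velocity=.12); arm.set_gripper(0.)
arm.movel([*xy,.15],velocity=.15); print(arm.sense()['opening'])
place((.4963,-.2925))
arm.move_pose([.40,0,.32],[180,0,3]); arm.dwell(.2); print(lids('t5'),arm.sense()['clock'])
E
```

```text
0.03398496027797227
f [1.3 0.  0.8]
[('white', [0.5714, -0.1959], 68, 0.0678), ('white', [0.5742, -0.2654], 81, 0.0663), ('brown', [0.4978, -0.2711], 80, 0.0675), ('white', [0.583, -0.284], 219, 0.1123), ('white', [0.579, -0.2138], 211, 0.1119), ('white', [0.5011, -0.2906], 226, 0.1121), ('white', [0.496, -0.2195], 216, 0.1122)] 74.525
```

View pics/t5.png

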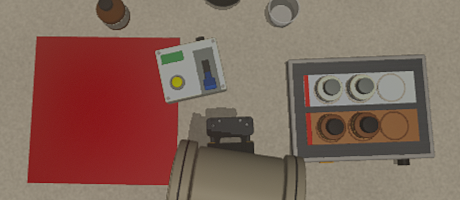

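All four jars are back in their rings with the lever down at (208,75). Brown jar 2 is 2.8 mm from its ring centre. Lifting the lever again.

```bash
python3 - <<'E'
from h import *
lift()
arm.move_pose([.40,0,.36],[180,0,3]); arm.dwell(.5)
print(lids('t6'),arm.sense()['clock'])
im,d=arm.grab_frame('scene'); cv2.imwrite('pics/s3.png',cv2.resize(im[150:350,130:450,::-1],None,fx=2.5,fy=2.5))
p=arm.camera_params('top'); im,d=arm.grab_frame('top'); W=cloud(p,d); hsv=cv2.cvtColor(im,cv2.COLOR_RGB2HSV);H,S,V=cv2.split(hsv)
for q,n,m in blobs((H>105)&(H<130)&(S>120),20): print(q,n,np.median(W[m],0).round(4))
E
```

```text
[('white', [0.5739, -0.2656], 86, 0.0671), ('white', [0.5706, -0.1961], 69, 0.0672), ('brown', [0.4982, -0.271], 75, 0.0696), ('brown', [0.4928, -0.1985], 66, 0.0679), ('white', [0.5828, -0.2838], 222, 0.1122), ('white', [0.5792, -0.214], 211, 0.1122), ('white', [0.5012, -0.2907], 221, 0.1122), ('white', [0.4959, -0.2195], 215, 0.1124)] 83.125
[304.05128205 239.71794872] 39 [0.6306 0.0555 0.1237]
```

View pics/s3.png

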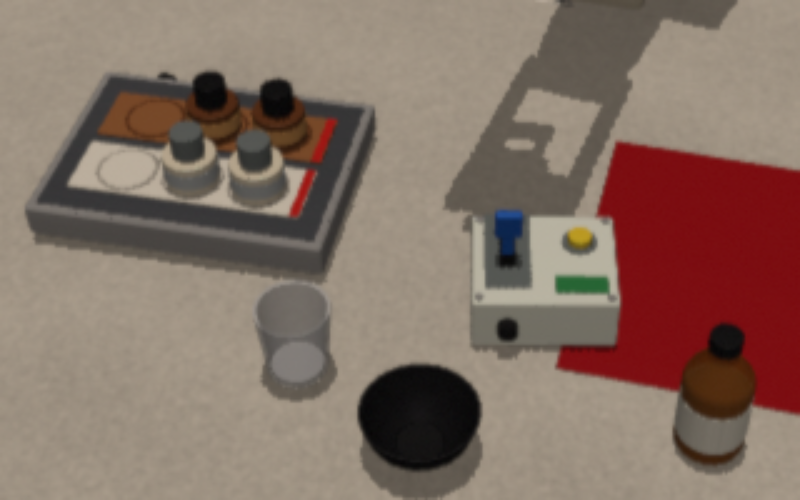

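The lever (508,220) and button are back in their starting state. Brown jar 2 near (212,105) may lean slightly, so I'll check before handing in.

```bash
python3 - <<'E'
from h import *
im,d=arm.grab_frame('scene'); cv2.imwrite('pics/s4.png',cv2.resize(im[160:235,180:270,::-1],None,fx=8,fy=8,interpolation=cv2.INTER_CUBIC))
# lid-top plane tilt + shoulder height on either side, averaged over frames (top cam)
p=arm.camera_params('top'); D=[];
for _ in range(6): D.append(arm.grab_frame('top')[1])
W=cloud(p,np.median(D,0)); Z=W[...,2]
for n,xy in(('w1',(.5792,-.214)),('w2',(.583,-.284)),('b1',(.496,-.2195)),('b2',(.5011,-.2906))):
    r=np.hypot(W[...,0]-xy[0],W[...,1]-xy[1])
    m=(r<.014)&(Z>.1); A=np.c_[W[m][:,:2]-xy,np.ones(m.sum())]; q=np.linalg.lstsq(A,Z[m],rcond=None)[0]
    m2=(r>.019)&(r<.027)&(Z>.075)&(Z<.095); A2=np.c_[W[m2][:,:2]-xy,np.ones(m2.sum())]; q2=np.linalg.lstsq(A2,Z[m2],rcond=None)[0] if m2.sum()>20 else None
    print(n,m.sum(),q.round(3),m2.sum(),q2 is not None and q2.round(3))
E
```

```text
w1 141 [ 0.001 -0.018  0.113] 228 [ 0.014 -0.027  0.084]
w2 139 [-0.003  0.007  0.113] 213 [ 0.019 -0.048  0.084]
b1 143 [-0.004 -0.     0.112] 240 [ 0.005 -0.039  0.084]
b2 143 [0.011 0.013 0.112] 222 [ 0.01  -0.047  0.084]
```

View pics/s4.png

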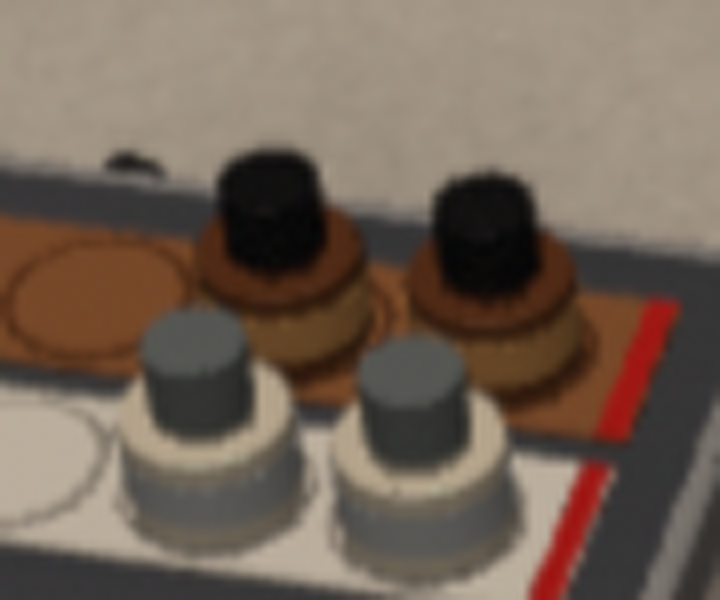

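The close-up shows all four jars flat on their rings with the same lean, and the lid planes tilt less than 0.02 rad. Handing in.

```bash
python3 - <<'E'
from h import *
print(arm.sense()['clock']); arm.close_job()
E
```

```text
83.575
the job is handed in; nothing more can be done
```

I handed the job in at 83.6 s with the four jars in place, the lever up and the button out; `close_job` gave no verdict.

**What I did:** I pressed the test button and the lever dropped. Then I stood the two brown and two white jars on places 1 and 2 of their strips and lifted the lever. Brown jar 2 was then found knocked about 45 mm aside. I tripped the breaker again, put that jar back with the lever down, and lifted the lever a second time.

**Last checks:**
- **Jar positions:** all four are within about 3.5 mm of their ring centres in the top camera view (the limit is 10 mm). The wrist and top cameras disagreed by 2–3 mm on where the rings are, so I aimed between them.
- **Jar tilt:** the fitted lid planes tilt less than 0.02 rad. A rougher fit on the jar shoulders gave up to 0.05 rad, about the same for moved and unmoved jars; both are under the 0.1 rad limit.
- **Lever and button:** the lever tip is within 1 mm of where it was at the start, and the button is out.
- **Bystanders:** the bowl, bottle and cup look unmoved in the pictures; I did not measure them.

One thing misread: my lid-colour label called the brown jars "white" once they were on the warmer. The pictures confirm the right jars are on each strip.

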